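# Make up the testing kit and the weighing kit at the jewellery valuer's desk

### The arm

A 6-joint arm with a two-finger parallel gripper is mounted at the origin on the work surface. World frame = base frame: x ahead of the robot, y to its left, z up, the work surface at z = 0. Lengths are in mm, angles in rad, forces in N, time in s.
With the tool pointing down it reaches from about 425 to 950 mm from the base axis. Payload 3.5 kg.
Tool frame: the origin (TCP) lies on the centre line of the jaws, within the pads' length; the fingertips stand 19 mm ahead of it and the grasp point (between the pads) is the TCP; z points along the fingers, y is the line along which they close (so a half turn about z gives the same grasp; the last joint's range is limited). The gripper opens to 85 mm and grips with 20 to 120 N. Pads are 22 mm wide; open, the fingers measure 114 mm over their backs; the gripper's body (76 mm by 85 mm) begins 54 mm behind the grasp point. The pads swing forward as they close: fully open they stand 13 mm farther back than shut.
Start: joints at [-1.289, 0.286, 1.577, -0, 1.279, -0.15], TCP at [282.512, -613.02, 250.325] pointing down, gripper open.
Joint ranges: [-2.77, 2.77], [-0.9, 2.22], [0.21, 2.48], [-1.53, 4.67], [0.24, 2.81], [-2.84, 2.84]. Speed limits (rad/s): [2.79, 2.79, 3.14, 3.14, 3.14, 3.14].

### API

Orientations are given as [roll, pitch, yaw] about the fixed x, y, z axes, in that order (R = Rz(yaw) Ry(pitch) Rx(roll)).
In Python, from bench import arm gives the robot as it stands.
- The arm moves only by the shell command python3 drive.py [OPENING] [FORCE], which reads ROWS from standard input. ROWS is 1 to 10 rows, parted by semicolons, with the numbers parted by spaces; each row has 4 numbers: dx, dy, dz in units of 25 mm, then a turn about the tool's z in units of 0.25 rad; each row shifts and turns the commanded pose from where the row before left it, along the tool's axes as they then stand; what a row does not reach is not made up. A row lasts 1/12 s, in which the tool goes at most 41.7 mm and 0.125 rad, less where a joint would pass 70% of its speed; a pose out of reach is approached as far as the arm can. OPENING is the opening from 0.0 (shut) to 1.0 (fully open), set as the command begins (- or left out keeps the last). The fingers move at their own pace and stop on an object; FORCE is the grip in N (left out, the last holds). Time passes only in rows, so rows that do not move let the fingers close. It prints the time, the measured TCP pose, the force, the opening and the grip force at its end. Input that does not fit is refused with a message, and nothing moves.
- arm.state(): the state, without advancing time (a new reading comes with each control period).
- arm.camera(name): name is "side" or "top" or "wrist"; returns the picture (420x560x3 uint8, red, green, blue); there is no depth.
- arm.calibration(name): a dict with "vertical_fov" (degrees; the focal length in pixels is half the picture's height over the tangent of half this angle, whatever the lens; pixels are square), "cx", "cy" (the principal point, pixels), "origin" and "attitude" of the camera in the world; the wrist camera has in their place "hand_eye" (4x4, takes a point from camera to tool coordinates, whose origin is the TCP and whose axes are the flange's). Camera axes: x right, y down, z forward; pixel columns grow to the right and rows downward; lengths in mm; the calibration is good to about 2 mm. A picture is of the moment at which its call begins: read the wrist's pose just before it. calibration takes no time and is no camera call.
- arm.close_job(): hands the job in; it is judged then, once.
The state is a dict: "time_s": time; "joints": joint angles; "qvel": joint speeds; "tau": joint torques, N m; "tcp_pos": TCP position; "tcp_rot": TCP orientation; "force": force on the tool from outside, world axes, zero at the start; "wrist_torque": the same for the moment, N m; "grip_width": opening from 0.0 (shut) to 1.0 (fully open); "grip_force": force on a finger pad.
Only numpy, scipy, OpenCV 4.12 (cv2) and the standard library are available. Lean on these libraries where they do the work, as an engineer would, in place of code of your own. Each camera call takes 0.05 s, during which the arm holds its last target. There are 200 camera calls.

### The job

Make up the two valuer's kits from the things on the desk. Testing kit, in the three-compartment tray: the touchstone flat in the long end compartment, the amber bottle upright in the middle one, and the eye loupe, standing on its wide rim, in the short end one. Weighing kit, in the two-compartment tray: the pocket scale, platter up, in the long compartment and the larger brass weight upright in the short one; leave the small weight, the stamp and the dish where they are.

Things in the scene. Friction and masses are not known exactly. Their poses are not given: they have to be found in the camera images.
- testing_tray: Three-compartment kit tray, dark wood, grey lining, fixed to the desk: 186 mm (its y) x 68 mm (its x), walls and dividers 10 mm high, 4 mm thick, lining 3 mm thick. Compartments in a row along y, 60 mm wide in x, centred on x = 0: long end one 70 mm (centre y = -54 mm), middle one 50 mm (y = +10 mm), short end one 50 mm (y = +64 mm). Origin: centre of underside, z up.
- weighing_tray: Two-compartment kit tray, dark wood, grey lining, fixed to the desk: 172 mm (its y) x 80 mm (its x), walls and divider 10 mm high, 4 mm thick, lining 3 mm thick. Compartments in a row along y, 72 mm wide in x, centred on x = 0: long one 110 mm (centre y = -27 mm), short one 50 mm (y = +57 mm). Origin: centre of underside, z up.
- touchstone: Touchstone: a plain black stone block lying flat, 50 mm long (its y), 26 mm wide (its x), 18 mm thick, 60 g. Origin: centre of its underside, z up.
- acid_bottle: Closed test bottle, standing: amber glass body 26 mm in diameter and 40 mm high with a pale band, then a black cap 17 mm in diameter, 62 mm high in all, 50 g. Origin: centre of its underside, z up.
- eye_loupe: Jeweller's eye loupe: a black round barrel standing on its wide rim, lens on top; rim 34 mm in diameter and 5 mm high, straight barrel 28 mm in diameter from 8 to 24 mm height, 28 mm high in all, 30 g. Origin: centre of its underside, z up.
- large_weight: The larger brass check weight, standing: cylinder 28 mm in diameter and 28 mm high with a 16 mm knob on top, 42 mm high in all, 200 g. Origin: centre of its underside, z up.
- pocket_scale: Pocket scale: flat grey box with a steel platter and a small display on top, 90 mm long (its y), 52 mm wide (its x), 20 mm high, 130 g. Origin: centre of its underside, z up.
- small_weight: Bystander: the smaller brass check weight, 18 mm in diameter, 24 mm high in all, standing loose. Origin: centre of its underside, z up.
- stamp: Bystander: hand stamp with a wooden knob, black foot 36 mm (its x) x 28 mm (its y), 58 mm high, standing loose. Origin: centre of its underside, z up.
- dish: Bystander: small clear dish with a gold ring in it, 60 mm across the rim, 20 mm high, standing loose. Origin: centre of its underside, z up.

How it is judged:
By the outcome, as a careful person would: the job done as asked, in the order asked, and still so for the second after the job is handed in, with the robot touching nothing.
It also fails if it takes over 106 s, if anything falls off the work surface, if the arm or the gripper's body presses on something with over 40 N, if the wrist force passes 120 N, or if a joint passes its speed limit or range.

## Working session

There is one attempt and no reset: what is moved stays moved. The work goes in short steps, Python scripts to look and compute and a shell command to move; the robot and the scene stay as the last step left them, time stands still between calls to the robot, and variables do not carry over. Pictures are saved under pics/ and viewed, at most 14 in all, crops included, and the job is handed in when it is done.

```bash
ls; mkdir -p pics; python3 - <<'E'
from bench import arm
import cv2
for n in("top","side"):
    c=arm.calibration(n);print(n,c)
    cv2.imwrite(f"pics/{n}0.png",arm.camera(n)[:,:,::-1])
print(arm.calibration("wrist"));print(arm.state())
E
```

```text
bench.py
drive.py
pics
top {'vertical_fov': 56.09507459001407, 'cx': 280.0041366288352, 'cy': 217.38549289548274, 'origin': array([416.00065848, -12.54538644, 827.1263549 ]), 'attitude': array([-2.96355174,  0.03715336, -1.55542642])}
side {'vertical_fov': 56.27367867979877, 'cx': 278.49470939606204, 'cy': 206.1281755257429, 'origin': array([429.56108981, 569.82037917, 527.38079728]), 'attitude': array([-2.23318215, -0.00464881, -2.9126581 ])}
{'vertical_fov': 70.23628477076055, 'cx': 280.5085477929466, 'cy': 207.6459226705523, 'hand_eye': array([[-8.02593667e-04, -9.57898440e-01, -2.87106140e-01,
         7.27462188e+01],
       [ 9.99999601e-01, -8.81272756e-04,  1.44812128e-04,
         6.05594372e-01],
       [-3.91734130e-04, -2.87105909e-01,  9.57898765e-01,
        -1.23243039e+02],
       [ 0.00000000e+00,  0.00000000e+00,  0.00000000e+00,
         1.00000000e+00]])}
{'time_s': 0.1, 'joints': array([-1.28902926e+00,  2.87080655e-01,  1.57802874e+00, -4.73647913e-05,
        1.27863367e+00, -1.49987527e-01]), 'qvel': array([-2.40224904e-04, -5.54089868e-05, -2.62898135e-03,  6.13148301e-05,
       -1.26271062e-03,  4.50556737e-06]), 'tau': array([ 2.78696152e-04, -4.07296586e+01, -2.93700135e+01, -1.00579564e-04,
        3.43317974e-03,  3.34314443e-07]), 'tcp_pos': array([ 282.33086009, -612.50002443,  249.08409559]), 'tcp_rot': array([-3.13945961e+00, -2.76507002e-04,  4.31767995e-01]), 'force': array([-0.5697083 ,  0.10250921, -0.43832524]), 'wrist_torque': array([-0.03577691,  0.0067018 , -0.00971992]), 'grip_force': 0.0, 'grip_width': 0.9983413417044275}
```
View pics/top0.png

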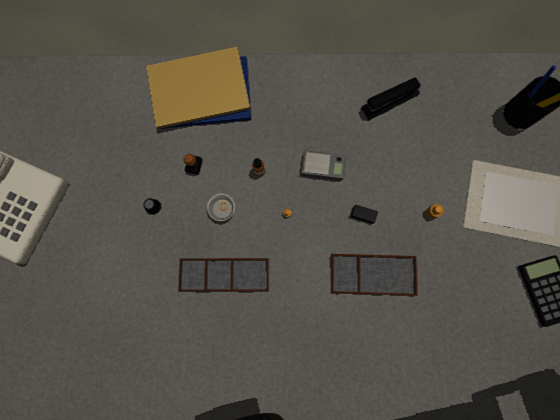

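View pics/side0.png

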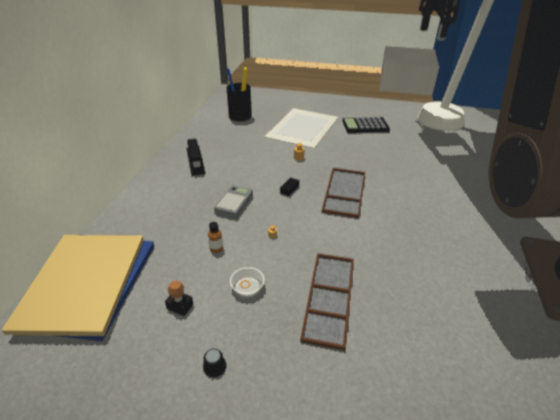

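The top view shows these positions: testing tray (224,275) with its long end on the right, weighing tray (374,275) with its short end on the left, and touchstone (364,214). The bottle is at (258,167), loupe (152,206), scale (323,165), large weight (436,211) and small weight (288,213). The side view confirms everything is upright.

```bash
cat > h.py <<'E'
import numpy as np, cv2
from bench import arm
from scipy.spatial.transform import Rotation as Ro
def cam(n):
    c=arm.calibration(n); f=210/np.tan(np.radians(c["vertical_fov"])/2)
    if n=="wrist":
        s=arm.state(); R=Ro.from_euler("xyz",s["tcp_rot"]).as_matrix(); H=c["hand_eye"]
        return R@H[:3,:3], R@H[:3,3]+s["tcp_pos"], f,c["cx"],c["cy"]
    return Ro.from_euler("xyz",c["attitude"]).as_matrix(),np.array(c["origin"]),f,c["cx"],c["cy"]
def plane(C,px,z):
    R,o,f,cx,cy=C; px=np.atleast_2d(px).astype(float)
    d=np.c_[(px[:,0]-cx)/f,(px[:,1]-cy)/f,np.ones(len(px))]@R.T
    return o+d*((z-o[2])/d[:,2])[:,None]
def proj(C,P):
    R,o,f,cx,cy=C; q=(np.atleast_2d(P)-o)@R
    return np.c_[cx+f*q[:,0]/q[:,2],cy+f*q[:,1]/q[:,2]]
def rect(pts):
    """min-area rect of world xy points: centre, (long,short), yaw of long axis in (0,pi)"""
    (c,(w,h),a)=cv2.minAreaRect(pts[:,:2].astype(np.float32)); a=np.radians(a)
    if w<h: w,h,a=h,w,a+np.pi/2
    return np.round(c,1),(round(w,1),round(h,1)),round(a%np.pi,3)
def go(x,y,z,yaw=None):
    """tool-axis shift from the measured pose"""
    s=arm.state(); R=Ro.from_euler("xyz",s["tcp_rot"]).as_matrix()
    d=R.T@(np.array([x,y,z])-s["tcp_pos"])
    t=0 if yaw is None else (-(yaw-s["tcp_rot"][2])+np.pi)%(2*np.pi)-np.pi
    print("tool shift",d.round(1),"turn",round(t,3),"t",s["time_s"])
E
python3 - <<'E'
from h import *
im=cv2.imread("pics/top0.png");C=cam("top");hsv=cv2.cvtColor(im,cv2.COLOR_BGR2HSV);H,S,V=cv2.split(hsv)
def blob(m,box):
    x0,y0,x1,y1=box; r=np.zeros_like(V); r[y0:y1,x0:x1]=(m[y0:y1,x0:x1]*255)
    cs,_=cv2.findContours(r,cv2.RETR_EXTERNAL,cv2.CHAIN_APPROX_NONE); return max(cs,key=cv2.contourArea)[:,0]
wood=(S>110)
for n,m,box,z in [("test",wood,(170,250,280,300),10),("weigh",wood,(322,245,425,305),10),
 ("stone",V<35,(345,200,385,228),18),("scale",V>95,(295,145,350,185),20),("loupe",V<40,(138,192,166,220),15),
 ("Lw",S>130,(424,198,450,225),21),("Sw",S>130,(278,203,298,222),12),("bottle",(S>110)|(V<35),(245,150,272,182),30)]:
    b=blob(m,box); print(n,"px",b.min(0),b.max(0),*rect(plane(C,b+0.0,z)))
print(C[1])
for n,p,z in [("dish",(221,208),20),("stamp",(193,163),30)]: print(n,plane(C,p,z).round(0))
E
```

```text
test px [179 258] [267 291] [442.1 136.6] (183.4, 67.5) 1.586
weigh px [331 254] [416 295] [ 446.9 -172.2] (172.0, 79.8) 1.555
stone px [350 205] [376 223] [ 569.4 -152.6] (51.5, 30.7) 1.29
scale px [303 152] [330 174] [679.6 -56.7] (53.7, 44.7) 1.446
loupe px [144 199] [160 214] [583.  293.2] (34.8, 32.7) 1.578
Lw px [426 204] [443 218] [ 577.3 -297.1] (36.4, 27.3) 1.975
Sw px [283 209] [291 217] [571.8   5.4] (17.2, 16.9) 0.009
bottle px [250 158] [263 172] [669.2  68.4] (33.1, 24.8) 2.932
[416.00065848 -12.54538644 827.1263549 ]
dish [[580. 144.  20.]]
stamp [[675. 206.  30.]]
```

Careful with the scale: shifts go in units of 25 mm and turns go in units of 0.25 rad. That gives: 3 mm is 0.12, -0.12 rad is -0.48.

```bash
echo '0 0 0.12 -0.48;0 0 0.12 -0.48;0 0 0.12 -0.48;0 0 0.12 -0.48;0 0 0.12 -0.48;0 0 0.12 -0.48;0 0 0.12 -0.48;0 0 0.12 -0.48;0 0 0.12 -0.48;0 0 0.12 -0.24' | python3 drive.py 1 40
python3 -c "
from h import *
go(510,-170,220,np.pi/2)"
```

```text
time_s: 0.93
tcp_pos: [282.4, -612.6, 219.3]
tcp_rot: [-3.141, -0.001, 1.577]
force: [0.4, -0.3, 0.0]
grip_width: 0.999
grip_force: 0.0
tool shift [ 4.412e+02  2.303e+02 -2.000e-01] turn 0.006 t 0.9333
```

```bash
echo '1.4 0.72 0 0;1.4 0.72 0 0;1.4 0.72 0 0;1.4 0.72 0 0;1.4 0.72 0 0;1.4 0.72 0 0;1.4 0.72 0 0;1.4 0.72 0 0;1.4 0.72 0 0;1.4 0.72 0 0' | python3 drive.py
echo '1.2 0.68 0 0;1.2 0.68 0 0;1.24 0.68 0 0;0 0 0 0;0 0 0 0' | python3 drive.py
python3 - <<'E'
from h import *
s=arm.state();C=cam("wrist");np.save("pics/w1.npy",np.array([s["tcp_pos"],s["tcp_rot"]]));im=arm.camera("wrist")[:,:,::-1];cv2.imwrite("pics/w1.png",im)
E
```

```text
time_s: 1.77
tcp_pos: [462.4, -260.8, 219.9]
tcp_rot: [-3.141, -0.0, 1.571]
force: [1.1, -0.0, 0.0]
grip_width: 0.998
grip_force: 0.0
time_s: 2.18
tcp_pos: [513.3, -170.1, 219.8]
tcp_rot: [-3.141, -0.0, 1.576]
force: [-0.6, -0.6, -1.4]
grip_width: 1.005
grip_force: 0.0
```

View pics/w1.png

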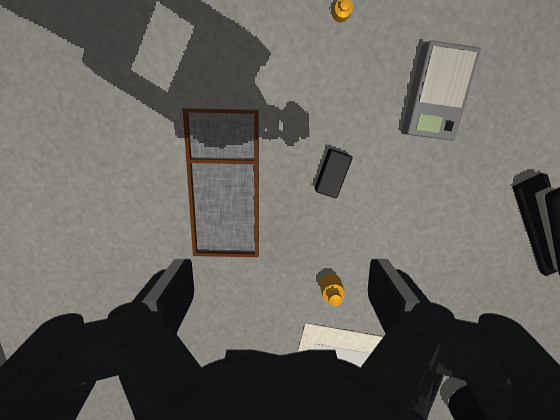

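The wrist view shows the weighing tray (rim corners 184,109 to 258,255), the stone at (333,172), the large weight at (332,290), the scale at (443,90) and the small weight at (343,8). I'll sample the colours for masks from an enlarged crop.

```bash
python3 - <<'E'
from h import *
im=cv2.imread("pics/w1.png")
a=cv2.resize(im[140:205,305:365],None,fx=6,fy=6,interpolation=0);b=cv2.resize(im[30:150,395:490],None,fx=4,fy=4,interpolation=0)
b=b[:,:];h=max(a.shape[0],b.shape[0]);o=np.zeros((h,a.shape[1]+b.shape[1],3),np.uint8);o[:a.shape[0],:a.shape[1]]=a;o[:b.shape[0],a.shape[1]:]=b
cv2.imwrite("pics/c1.png",o)
V=im.max(2)
print(V[172,310:356]);print(V[141:204:2,333]);print(V[90,398:480]);print(V[34:146:1,445][::2])
E
```

```text
[136 136 139 138 140 142 133  66  70  76   7   9   9  20  61  64  61  63
  63  62  64  63  64  62  64  64  64  64  64  64  63  62  61  61  62  62
  22 153 148 142 139 138 139 139 138 137]
[139 140 148  73  40  43  62  62  63  63  62  63  63  64  63  64  64  65
  64  65  65  64  65  66  66  66  66  68  36 140 139 137]
[136 133 133 133 134 135 137 138 146  64  67  67  65  48  48  49  49  49
  48  54  90 115 122 118 151 187 188 181 181 180 180 180 176 172 175 175
 177 180 177 174 181 180 180 178 180 179 176 181 182 173 171 175 179 183
 177 165 174 178 179 178 171 172 178 181 175 172 179 177 131 112 107 130
 133 134 133 132 131 133 134 131 131 133]
[135 135 134 132 105 112 100 169 172 172 171 170 166 171 176 176 176 177
 175 175 174 175 178 179 178 178 176 175 181 186 180 178 172 172 173 179
 118 117 118 117 117 118 118  80  67  41  28  29  66 121 120 121 113 132
 136 136]
```

View pics/c1.png

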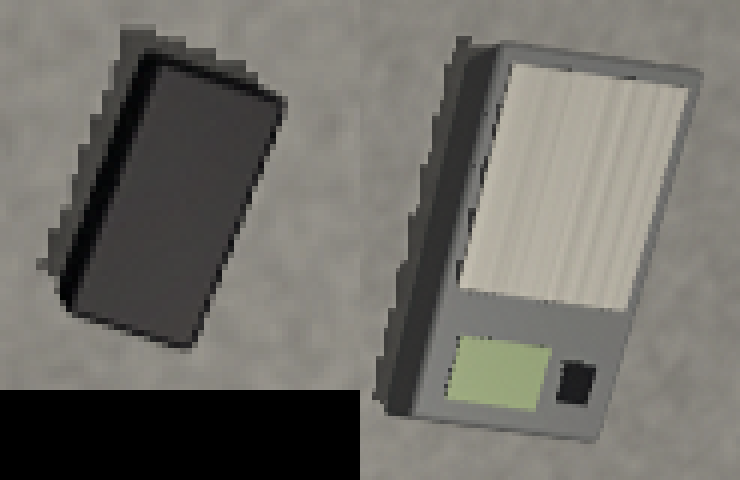

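```bash
python3 - <<'E'
from h import *
im=cv2.imread("pics/w1.png");p,r=np.load("pics/w1.npy")
c=arm.calibration("wrist");f=210/np.tan(np.radians(c["vertical_fov"])/2);R=Ro.from_euler("xyz",r).as_matrix();H=c["hand_eye"]
C=(R@H[:3,:3],R@H[:3,3]+p,f,c["cx"],c["cy"])
V=im.max(2);m=np.zeros_like(V);m[140:205,305:365]=((V>52)&(V<72))[140:205,305:365]*255
m=cv2.morphologyEx(m,cv2.MORPH_OPEN,np.ones((5,5)))
k=max(cv2.findContours(m,0,1)[0],key=cv2.contourArea)[:,0];print("stone",rect(plane(C,k,18)))
q=np.array([(503,42),(703,72),(597,442),(412,415)])/4+[305-.5,29.5];P=plane(C,q,20);print("scale",rect(P),P.mean(0).round(1))
hsv=cv2.cvtColor(im,cv2.COLOR_BGR2HSV);w=((hsv[...,1]>110)*255).astype(np.uint8);w[:,:170]=0;w[:,270:]=0;w[:100]=0;w[265:]=0
k=max(cv2.findContours(w,0,1)[0],key=cv2.contourArea)[:,0];print("weigh",rect(plane(C,k,10)))
g=((hsv[...,1]>150)*255).astype(np.uint8);g[:,:310]=0;g[:,360:]=0;g[:255]=0;g[315:]=0
k=max(cv2.findContours(g,0,1)[0],key=cv2.contourArea)[:,0];print("Lw px",k.min(0),k.max(0),plane(C,(k.min(0)+k.max(0))/2,14))
E
```

```text
stone (array([ 571.5, -156.8]), (46.4, 22.7), np.float64(1.266))
scale (array([676.6, -72. ]), (88.8, 50.2), np.float64(1.447)) [676.6 -71.9  20. ]
weigh (array([ 447.3, -174.3]), (171.1, 80.1), np.float64(1.555))
Lw px [320 273] [344 305] [[ 578.09039567 -302.59073345   14.        ]]
```

```bash
python3 -c "
from h import *
go(571.5,-156.8,26,1.266)"
echo '0 0 0 0.4;0 0 0 0.4;0 0 0 0.4' | python3 drive.py 0.65 40
python3 -c "
from h import *
go(571.5,-156.8,26,1.266)"
```

```text
tool shift [ 14.3  58.8 193.8] turn 0.308 t 2.2333
time_s: 2.48
tcp_pos: [512.3, -173.3, 220.1]
tcp_rot: [-3.141, 0.0, 1.265]
force: [0.1, 0.4, -0.9]
grip_width: 0.65
grip_force: 0.0
tool shift [ 33.6  51.6 194. ] turn -0.001 t 2.4833
```

```bash
echo '0.68 1.04 0 0;0.68 1.04 0 0;0 0 1.6 0;0 0 1.6 0;0 0 1.6 0;0 0 1.6 0;0 0 0.8 0;0 0 0 0;0 0 0 0' | python3 drive.py
python3 -c "
from h import *
go(571.5,-156.8,26,1.266)"
```

```text
time_s: 3.23
tcp_pos: [571.5, -155.7, 39.1]
tcp_rot: [-3.138, -0.0, 1.27]
force: [0.0, 0.2, 0.7]
grip_width: 0.653
grip_force: 0.0
tool shift [-1.1  0.4 13.1] turn 0.004 t 3.2333
```

```bash
echo '-0.04 0 0.28 0;0 0 0.24 0;0 0 0 0;0 0 0 0' | python3 drive.py
echo '0 0 0 0;0 0 0 0;0 0 0 0;0 0 0 0;0 0 0 0;0 0 0 0' | python3 drive.py 0.1 50
echo '0 0 -0.4 0;0 0 -1.6 0;0 0 -0.4 0;0 0 0 -0.44;0 0 0 -0.42;0 0 0 -0.42;0 0 0 0' | python3 drive.py
python3 -c "
from h import *
y=0.015
c=np.array([442.1,136.6])+(-54)*np.array([-np.sin(y),np.cos(y)])
print(c);go(*c,86,1.586)"
```

```text
time_s: 3.57
tcp_pos: [573.0, -155.9, 28.3]
tcp_rot: [3.14, 0.0, 1.272]
force: [-0.3, -0.1, -0.5]
grip_width: 0.652
grip_force: 0.0
time_s: 4.07
tcp_pos: [573.2, -155.8, 28.3]
tcp_rot: [3.14, 0.0, 1.272]
force: [-0.6, 0.0, 4.6]
grip_width: 0.285
grip_force: 51.2
time_s: 4.65
tcp_pos: [572.2, -155.5, 87.3]
tcp_rot: [-3.142, -0.0, 1.594]
force: [-0.3, 0.2, -0.9]
grip_width: 0.284
grip_force: 50.5
[442.90996963  82.60607489]
tool shift [ 241.  -123.9    1.3] turn 0.008 t 4.65
```

Converted, 35 mm is 1.4, 31 mm is 1.24.

```bash
echo '1.4 -0.72 -0.8 0;1.4 -0.72 -0.8 0;1.4 -0.72 -0.8 0;1.4 -0.72 0 0;1.4 -0.72 0 0;1.4 -0.72 0 0;1.24 -0.64 0 0;0 0 0 0;0 0 0 0' | python3 drive.py
cat >look.py <<'E'
from h import *
import sys
s=arm.state();np.save(f"pics/{sys.argv[1]}.npy",np.array([s["tcp_pos"],s["tcp_rot"]]));cv2.imwrite(f"pics/{sys.argv[1]}.png",arm.camera("wrist")[:,:,::-1])
E
cat >>h.py <<'E'
def load(n):
    im=cv2.imread(f"pics/{n}.png");p,r=np.load(f"pics/{n}.npy");c=arm.calibration("wrist");f=210/np.tan(np.radians(c["vertical_fov"])/2)
    R=Ro.from_euler("xyz",r).as_matrix();H=c["hand_eye"]
    return im,(R@H[:3,:3],R@H[:3,3]+p,f,c["cx"],c["cy"])
def blob(mask,box):
    x0,y0,x1,y1=box;r=np.zeros(mask.shape,np.uint8);r[y0:y1,x0:x1]=mask[y0:y1,x0:x1]*255
    return max(cv2.findContours(r,0,1)[0],key=cv2.contourArea)[:,0]
E
python3 look.py w2
```

```text
time_s: 5.4
tcp_pos: [445.5, 78.3, 143.7]
tcp_rot: [3.141, 0.0, 1.593]
force: [-0.0, 0.0, -0.8]
grip_width: 0.285
grip_force: 50.5
```

View pics/w2.png

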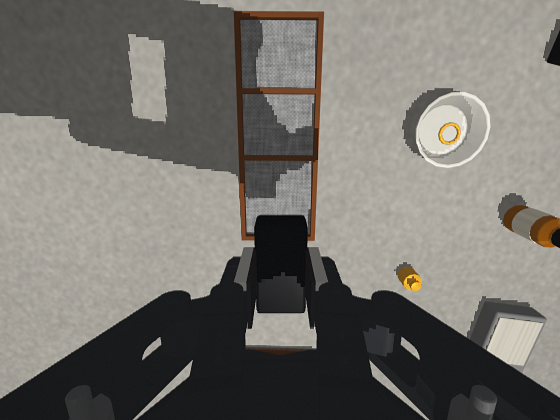

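The view shows the testing tray with corners near (235,12), (323,12), (316,240) and (242,240). The long compartment is at the bottom, and the stone is held at (281,265).

```bash
python3 - <<'E'
from h import *
im,C=load("w2");hsv=cv2.cvtColor(im,cv2.COLOR_BGR2HSV)
k=blob(hsv[...,1]>110,(225,5,335,243));print("px",k.min(0),k.max(0),"tray",rect(plane(C,k,10)))
Q=np.array([(235,12),(323,12),(316,240),(242,240)]);P=plane(C,Q,10);print(P.round(1))
for p in[(280,91),(280,157)]:print(plane(C,p,10).round(1))
s=blob(cv2.inRange(im,(0,0,0),(255,255,255))>0,(0,0,2,2))
st=plane(C,[(256,217),(306,217)],143.7-28.3+18);print("stone far edge",st.round(1))
k=blob((hsv[...,1]>110)|(hsv[...,2]<40),(495,190,560,250))
print("dish",plane(C,(453,130),20),"bottle cap",k.min(0),k.max(0))
E
```

```text
px [234  11] [323 240] tray (array([442.1, 134.9]), (185.2, 67.7), np.float64(1.585))
[[408.1 226.1  10. ]
 [474.2 227.5  10. ]
 [479.2  42.9  10. ]
 [410.5  41.4  10. ]]
[[443.  171.4  10. ]]
[[444.2 118.7  10. ]]
stone far edge [[433.3 105.8 133.4]
 [456.8 106.3 133.4]]
dish [[582.26749961 144.41553034  20.        ]] bottle cap [530 216] [559 247]
```

Converted, 35 mm is 1.4, 10 mm is 0.4.

```bash
echo '0.08 -0.1 1.4 0;0 0 1.4 0;0 0 0.8 0;0 0 0.4 0;0 0 0.2 0;0 0 0 0;0 0 0 0' | python3 drive.py
python3 -c "
from h import *
go(442.9,80.5,31.5,1.585)"
```

```text
time_s: 6.03
tcp_pos: [445.5, 78.3, 40.0]
tcp_rot: [3.14, 0.0, 1.591]
force: [0.2, 0.7, -1.0]
grip_width: 0.285
grip_force: 50.5
tool shift [ 2.2 -2.6  8.5] turn 0.006 t 6.0333
```

```bash
echo '0.08 -0.1 0 0;0 0 0.16 0;0 0 0.16 0;0 0 0 0;0 0 0 0' | python3 drive.py
python3 -c "
from h import *
go(442.9,80.5,31.5,1.585)"
```

```text
time_s: 6.45
tcp_pos: [442.0, 80.9, 31.3]
tcp_rot: [3.14, 0.0, 1.592]
force: [1.1, -0.4, 0.4]
grip_width: 0.287
grip_force: 50.6
tool shift [-0.4  0.9 -0.2] turn 0.007 t 6.45
```

Converted, 0.5 mm is 0.02.

```bash
echo '0 0 0.02 0;0 0 0 0;0 0 0 0;0 0 0 0;0 0 0 0' | python3 drive.py 0.42
echo '0 0 -0.4 0;0 0 -1.2 0;0 0 -1.6 0;0 0 -1.6 0;0.8 1.6 0 0;0.8 1.6 0 0;0.4 1.4 0 0;0 1.2 0 0;0 0 0 0;0 0 0 0' | python3 drive.py 0.7
python3 look.py w3
```

```text
time_s: 6.87
tcp_pos: [441.5, 80.8, 30.4]
tcp_rot: [-3.141, -0.0, 1.592]
force: [-0.4, 0.3, -0.2]
grip_width: 0.419
grip_force: 0.0
time_s: 7.7
tcp_pos: [580.8, 131.1, 150.7]
tcp_rot: [-3.141, 0.0, 1.592]
force: [0.4, 0.5, -0.0]
grip_width: 0.7
grip_force: 0.0
```

View pics/w3.png

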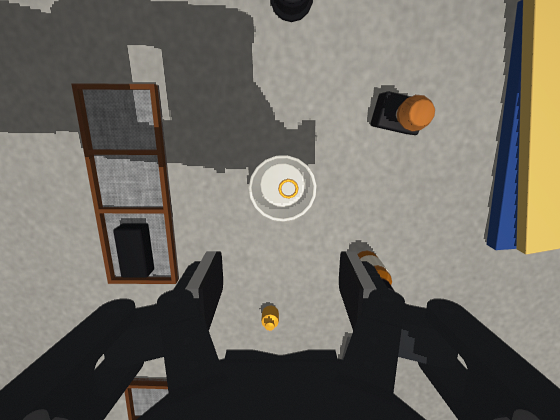

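The stone sits inside the long compartment at (133,250). The bottle is partly hidden by a finger at (370,262), so I'll look from a better place.

Converted, 25 mm is 1, -35 mm is -1.4.

```bash
echo '-1.4 1 0 0;-1.4 1 0 0;-1.4 1 0 0;-0.4 0.4 0 0;0 0 0 0;0 0 0 0' | python3 drive.py
python3 look.py w4
```

```text
time_s: 8.25
tcp_pos: [663.8, 20.5, 150.4]
tcp_rot: [-3.14, -0.001, 1.59]
force: [-0.6, 0.2, -1.1]
grip_width: 0.702
grip_force: 0.0
```

View pics/w4.png

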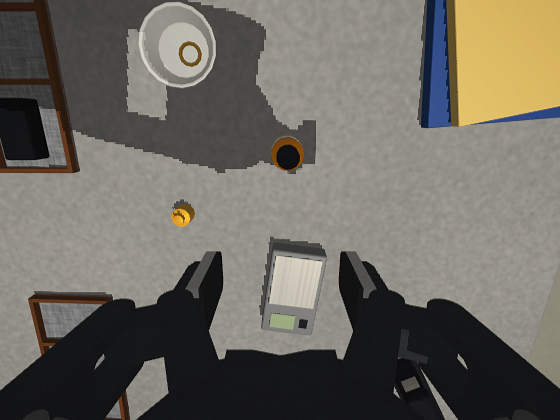

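The bottle is seen almost from above at (288,153) and the scale at (294,288).

```bash
python3 - <<'E'
from h import *
im,C=load("w4");hsv=cv2.cvtColor(im,cv2.COLOR_BGR2HSV)
k=blob((hsv[...,2]<30),(270,135,306,175));print("cap",cv2.minEnclosingCircle(k),plane(C,cv2.minEnclosingCircle(k)[0],62).round(1))
k=blob((hsv[...,1]>120),(265,130,310,180));print("body",cv2.minEnclosingCircle(k),plane(C,cv2.minEnclosingCircle(k)[0],40).round(1))
p=plane(C,cv2.minEnclosingCircle(k)[0],45)[0]
go(p[0],p[1],85,1.585)
E
```

```text
cap ((287.5, 156.7857208251953), 11.880891799926758) [[667.7  66.9  62. ]]
body ((287.0475158691406, 153.6357421875), 16.6630916595459) [[667.8  66.6  40. ]]
tool shift [45.6  5.3 65.3] turn 0.006 t 8.3
```

```bash
echo '1 0.12 0 0;0.84 0.08 0 0;0 0 1.4 0;0 0 1.4 0;0 0 1.2 0;0 0 0.68 0;0 0 0 0;0 0 0 0' | python3 drive.py
python3 -c "
from h import *
go(667.7,66.8,30,1.585)"
```

```text
time_s: 8.97
tcp_pos: [667.0, 68.6, 32.5]
tcp_rot: [-3.138, -0.0, 1.593]
force: [-0.0, -0.5, 1.2]
grip_width: 0.702
grip_force: 0.0
tool shift [-1.8  0.7  2.5] turn 0.008 t 8.9667
```

Converted, -2 mm is -0.08, 2 mm is 0.08.

```bash
echo '-0.08 0.028 0.08 0;0 0 0 0;0 0 0 0' | python3 drive.py
echo '0 0 0 0;0 0 0 0;0 0 0 0;0 0 0 0;0 0 0 0;0 0 0 0;0 0 0 0' | python3 drive.py 0.1 35
echo '0 0 -0.4 0;0 0 -1.2 0;0 0 -1.2 0;0 0 0 0' | python3 drive.py
python3 -c "
from h import *
go(442,145,100,1.585)"
```

```text
time_s: 9.22
tcp_pos: [671.1, 65.2, 33.8]
tcp_rot: [3.138, 0.0, 1.592]
force: [1.1, -0.0, -1.0]
grip_width: 0.702
grip_force: 0.0
time_s: 9.8
tcp_pos: [670.3, 65.1, 32.3]
tcp_rot: [3.14, 0.0, 1.592]
force: [-0.8, -0.3, 5.0]
grip_width: 0.29
grip_force: 34.8
time_s: 10.13
tcp_pos: [673.6, 65.1, 108.6]
tcp_rot: [3.13, 0.001, 1.592]
force: [1.7, -0.6, 1.6]
grip_width: 0.288
grip_force: 34.5
tool shift [  84.7 -229.9    5.9] turn 0.007 t 10.1333
```

Converted, -38 mm is -1.52, -37 mm is -1.48.

```bash
echo '0.52 -1.52 0 0;0.52 -1.52 0 0;0.52 -1.52 0 0;0.52 -1.52 0 0;0.52 -1.52 0 0;0.52 -1.48 0 0;0.2 0 0 0;0 0 0 0;0 0 0 0' | python3 drive.py
python3 -c "
from h import *
go(442,144,36,1.585)"
```

```text
time_s: 10.88
tcp_pos: [441.6, 143.6, 101.9]
tcp_rot: [3.14, 0.0, 1.593]
force: [0.6, 0.2, -0.6]
grip_width: 0.292
grip_force: 34.6
tool shift [ 0.4  0.3 65.9] turn 0.008 t 10.8833
```

```bash
echo '0 0 1 0;0 0 1 0;0 0 0.48 0;0 0 0.16 0;0 0 0 0;0 0 0 0;0 0 0 0' | python3 drive.py
echo '0 0 0 0;0 0 0 0' | python3 drive.py
```

```text
time_s: 11.47
tcp_pos: [442.8, 143.1, 36.0]
tcp_rot: [3.14, -0.0, 1.591]
force: [-0.0, -0.8, -0.1]
grip_width: 0.291
grip_force: 34.6
time_s: 11.63
tcp_pos: [441.7, 143.3, 35.7]
tcp_rot: [3.141, -0.0, 1.591]
force: [-0.0, -0.7, -0.5]
grip_width: 0.291
grip_force: 34.6
```

Converted, 0.7 mm is 0.028.

```bash
echo '0 0 0.028 0;0 0 0 0;0 0 0 0' | python3 drive.py
echo '0 0 0 0;0 0 0 0;0 0 0 0;0 0 0 0' | python3 drive.py 0.5
echo '0 0 -0.8 0;0 0 -1.2 0;0 0 -1.6 0;0 0 -1.2 0;0 0 0 0;0 0 0 0' | python3 drive.py
python3 -c "
from h import *
go(583,250,150,1.585)"
```

```text
time_s: 11.88
tcp_pos: [441.6, 143.3, 35.2]
tcp_rot: [3.141, 0.0, 1.592]
force: [-0.5, -1.5, 2.5]
grip_width: 0.291
grip_force: 34.9
time_s: 12.22
tcp_pos: [440.9, 143.4, 34.6]
tcp_rot: [-3.141, -0.0, 1.592]
force: [0.2, 0.4, -0.3]
grip_width: 0.498
grip_force: 0.0
time_s: 12.72
tcp_pos: [442.6, 143.6, 157.1]
tcp_rot: [3.136, -0.0, 1.592]
force: [-0.1, 0.1, 0.3]
grip_width: 0.494
grip_force: 0.0
tool shift [103.4 142.6   7.9] turn 0.007 t 12.7167
```

Converted, 36 mm is 1.44, 34 mm is 1.36.

```bash
echo '1 1.44 0 0;1 1.44 0 0;1 1.44 0 0;0.6 1.36 0 0;0 0 0 0;0 0 0 0' | python3 drive.py 0.7
python3 look.py w5
```

```text
time_s: 13.22
tcp_pos: [575.5, 232.8, 151.1]
tcp_rot: [-3.136, 0.001, 1.593]
force: [-1.1, -0.8, -0.2]
grip_width: 0.7
grip_force: 0.0
```

View pics/w5.png

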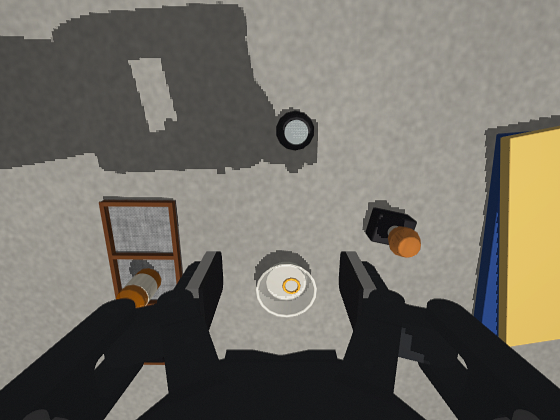

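The loupe is at (295,131), and the bottle stands in the middle compartment near (140,288).

```bash
python3 - <<'E'
from h import *
im,C=load("w5");V=im.max(2)
k=blob(V<45,(265,95,330,165));c=cv2.minEnclosingCircle(k);print(c,plane(C,c[0],3).round(1),plane(C,c[0],15).round(1))
k=blob(V>90,(278,114,312,148));c=cv2.minEnclosingCircle(k);print(c,plane(C,c[0],28).round(1))
p=plane(C,c[0],28)[0];go(p[0],p[1],25,1.585)
E
```

```text
((294.8876037597656, 130.3759765625), 19.62445831298828) [[586.  294.9   3. ]] [[585.5 295.3  15. ]]
((295.75, 131.5), 12.260299682617188) [[585.6 295.   28. ]]
tool shift [ 62.6  13.1 126.5] turn 0.007 t 13.2667
```

Converted, 35 mm is 1.4, 31 mm is 1.24.

```bash
echo '1.24 0.24 0 0;1.24 0.24 0 0;0 0 1.4 0;0 0 1.4 0;0 0 1.2 0;0 0 0 0;0 0 0 0;0 0 0 0' | python3 drive.py
python3 -c "
from h import *
go(585.6,295,28,1.585)"
```

```text
time_s: 13.93
tcp_pos: [587.0, 294.6, 56.5]
tcp_rot: [3.14, -0.001, 1.591]
force: [1.3, -0.5, -0.2]
grip_width: 0.701
grip_force: 0.0
tool shift [ 0.4 -1.5 28.5] turn 0.006 t 13.9333
```

```bash
echo '0 -0.04 0.8 0;0 0 0.32 0;0 0 0 0;0 0 0 0' | python3 drive.py
echo '0 0 0 0;0 0 0 0;0 0 0 0;0 0 0 0;0 0 0 0;0 0 0 0;0 0 0 0' | python3 drive.py 0.1 35
echo '0 0 -0.4 0;0 0 -1.4 0;0 0 -1.4 0;0 0 0 0;0 0 0 0' | python3 drive.py
python3 -c "
from h import *
go(441.2,199,110,1.585)"
```

```text
time_s: 14.27
tcp_pos: [586.0, 294.7, 27.9]
tcp_rot: [3.141, -0.0, 1.592]
force: [0.4, -0.9, 0.4]
grip_width: 0.699
grip_force: 0.0
time_s: 14.85
tcp_pos: [586.6, 295.1, 28.2]
tcp_rot: [3.139, -0.001, 1.592]
force: [0.2, 0.6, 6.0]
grip_width: 0.308
grip_force: 34.9
time_s: 15.27
tcp_pos: [587.3, 295.4, 110.2]
tcp_rot: [3.136, -0.002, 1.592]
force: [-0.8, 1.1, 0.9]
grip_width: 0.309
grip_force: 34.6
tool shift [ -93.3 -148.1   -0.8] turn 0.007 t 15.2667
```

Converted, -37 mm is -1.48, -23 mm is -0.92.

```bash
echo '-0.92 -1.48 0 0;-0.92 -1.48 0 0;-0.92 -1.48 0 0;-0.92 -1.48 0 0;0 0 0 0;0 0 0 0' | python3 drive.py
python3 -c "
from h import *
go(441.2,200,33,1.585)"
```

```text
time_s: 15.77
tcp_pos: [441.4, 202.4, 103.7]
tcp_rot: [-3.135, 0.001, 1.591]
force: [0.9, -0.5, -0.3]
grip_width: 0.309
grip_force: 34.6
tool shift [-2.3  0.3 70.7] turn 0.006 t 15.7667
```

Converted, 25 mm is 1, 16 mm is 0.64.

```bash
echo '-0.08 0 1 0;0 0 1 0;0 0 0.64 0;0 0 0.16 0;0 0 0 0;0 0 0 0;0 0 0 0' | python3 drive.py
python3 -c "
from h import *
go(441.2,200,31.2,1.585)"
```

```text
time_s: 16.35
tcp_pos: [447.5, 202.3, 38.0]
tcp_rot: [3.139, -0.001, 1.592]
force: [0.6, -0.5, -0.2]
grip_width: 0.311
grip_force: 34.6
tool shift [-2.1 -6.4  6.8] turn 0.007 t 16.35
```

Converted, -6 mm is -0.24, 3 mm is 0.12.

```bash
echo '-0.08 -0.24 0 0;0 0 0.12 0;0 0 0.12 0;0 0 0 0;0 0 0 0;0 0 0 0' | python3 drive.py
python3 -c "
from h import *
go(441.2,200,31.2,1.585)"
```

```text
time_s: 16.85
tcp_pos: [440.3, 199.8, 31.1]
tcp_rot: [3.141, -0.0, 1.592]
force: [-1.6, 0.6, 3.9]
grip_width: 0.308
grip_force: 35.0
tool shift [ 0.2  0.9 -0.1] turn 0.007 t 16.85
```

Contact is felt (about 4 N), so I'll release and go to the scale.

Converted, -40 mm is -1.6, -30 mm is -1.2.

```bash
echo '0 0 0 0;0 0 0 0;0 0 0 0;0 0 0 0' | python3 drive.py 0.5
echo '0 0 -0.4 0;0 0 -1.2 0;0 0 -1.6 0;0 0 -1.6 0;0 0 -0.8 0;0 0 0 0' | python3 drive.py
python3 look.py w6
python3 -c "
from h import *
go(676.6,-110,160,1.447)"
```

```text
time_s: 17.18
tcp_pos: [439.9, 199.6, 30.5]
tcp_rot: [-3.141, 0.0, 1.592]
force: [0.5, -0.3, 0.4]
grip_width: 0.499
grip_force: 0.0
time_s: 17.68
tcp_pos: [443.7, 200.6, 178.0]
tcp_rot: [3.129, -0.003, 1.592]
force: [1.9, -0.2, 1.0]
grip_width: 0.499
grip_force: 0.0
tool shift [-315.1  227.9   16. ] turn 0.145 t 17.7333
```

View pics/w6.png

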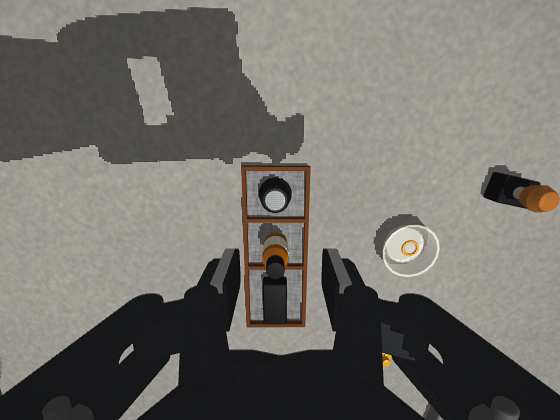

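The testing kit is complete: loupe at (274,193), bottle at (275,250) and stone at (275,298), each inside its compartment. Next is the scale.

Converted, -33 mm is -1.32, 24 mm is 0.96, 0.07 rad is 0.28.

```bash
echo '-1.32 0.96 0 0;-1.32 0.96 0 0;-1.32 0.96 0 0;-1.32 0.96 0 0;-1.32 0.96 0 0;-1.32 0.96 0 0;-1.32 0.96 0 0;-1.32 0.96 0 0;-1.32 0.96 0 0;-0.72 0.48 0.4 0.28' | python3 drive.py 1 60
echo '0 0 0 0.3;0 0 0 0;0 0 0 0' | python3 drive.py
python3 look.py w7
python3 - <<'E'
from h import *
im,C=load("w7")
hsv=cv2.cvtColor(im,cv2.COLOR_BGR2HSV)
P=proj(C,[[676.6,-71.9,20]]);print(P)
cv2.imwrite("pics/c7.png",cv2.resize(im[90:290,190:390],None,fx=3,fy=3,interpolation=0))
go(676.6,-72,60,1.447)
E
```

```text
time_s: 18.57
tcp_pos: [676.8, -114.5, 160.8]
tcp_rot: [3.139, 0.001, 1.518]
force: [0.2, 0.4, 1.4]
grip_width: 0.998
grip_force: 0.0
time_s: 18.82
tcp_pos: [673.4, -110.2, 158.4]
tcp_rot: [-3.138, -0.001, 1.448]
force: [0.3, -0.2, 0.0]
grip_width: 1.001
grip_force: 0.0
[[279.32049981 158.8675849 ]]
tool shift [37.8 -1.4 99.2] turn 0.002 t 18.8667
```

View pics/c7.png

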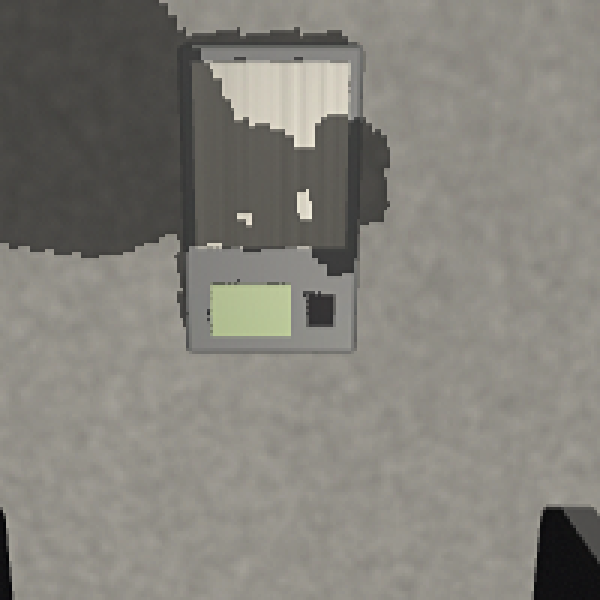

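The scale's top face centres at crop (273,197), image (281,156), about 2 mm from my estimate. I'll use (678,-69.5).

Converted, 25 mm is 1, 20 mm is 0.8.

```bash
echo '0.8 0.04 0 0;0.8 0.04 0 0;0 0 1.4 0;0 0 1.4 0;0 0 1 0;0 0 0 0;0 0 0 0;0 0 0 0' | python3 drive.py
python3 -c "
from h import *
go(678,-69.5,26,1.447)"
```

```text
time_s: 19.53
tcp_pos: [682.5, -70.7, 67.8]
tcp_rot: [3.139, 0.0, 1.448]
force: [-1.1, -0.0, 1.3]
grip_width: 1.001
grip_force: 0.0
tool shift [ 0.7 -4.8 41.8] turn 0.001 t 19.5333
```

Converted, 20 mm is 0.8, 14 mm is 0.56.

```bash
echo '0 -0.16 0.8 0;0 0 0.56 0;0 0 0.24 0;0 0 0 0;0 0 0 0' | python3 drive.py
python3 -c "
from h import *
go(678,-69.5,26,1.447)"
```

```text
time_s: 19.95
tcp_pos: [677.8, -70.6, 26.1]
tcp_rot: [3.141, 0.0, 1.447]
force: [0.4, -0.1, 0.2]
grip_width: 0.999
grip_force: 0.0
tool shift [1.1 0.  0.1] turn -0.0 t 19.95
```

```bash
echo '0.04 0 0 0;0 0 0 0;0 0 0 0;0 0 0 0;0 0 0 0;0 0 0 0;0 0 0 0' | python3 drive.py 0.3 70
echo '0 0 -0.32 0;0 0 -0.6 0;0 0 -1.2 0;0 0 -1.2 -0.2;0 0 0 -0.232;0 0 0 0;0 0 0 0' | python3 drive.py
python3 -c "
from h import *
y=-0.016
c=np.array([447.2,-173.8])+(-27)*np.array([-np.sin(y),np.cos(y)])
print(c);go(*c,100,1.555)"
```

```text
time_s: 20.53
tcp_pos: [678.9, -69.8, 27.3]
tcp_rot: [3.139, 0.0, 1.447]
force: [-0.1, 0.1, 5.8]
grip_width: 0.582
grip_force: 74.8
time_s: 21.12
tcp_pos: [677.1, -69.4, 108.8]
tcp_rot: [-3.141, -0.0, 1.553]
force: [-1.3, 0.1, -2.6]
grip_width: 0.58
grip_force: 74.1
[ 446.76801843 -200.79654407]
tool shift [-135.4 -228.     9. ] turn -0.002 t 21.1167
```

Converted, -34 mm is -1.36, -24 mm is -0.96.

```bash
echo '-0.8 -1.36 0 0;-0.8 -1.36 0 0;-0.8 -1.36 0 0;-0.8 -1.36 0 0;-0.8 -1.36 0 0;-0.8 -1.36 0 0;-0.6 -0.96 0 0;0 0 0 0;0 0 0 0;0 0 0 0' | python3 drive.py
python3 look.py w8
python3 -c "
from h import *
go(446.8,-201,32,1.555)"
```

```text
time_s: 21.95
tcp_pos: [447.3, -200.5, 108.0]
tcp_rot: [-3.141, -0.001, 1.553]
force: [0.3, 0.2, -0.0]
grip_width: 0.582
grip_force: 74.1
tool shift [-0.7 -0.9 76.2] turn -0.0 t 22.0
```

View pics/w8.png

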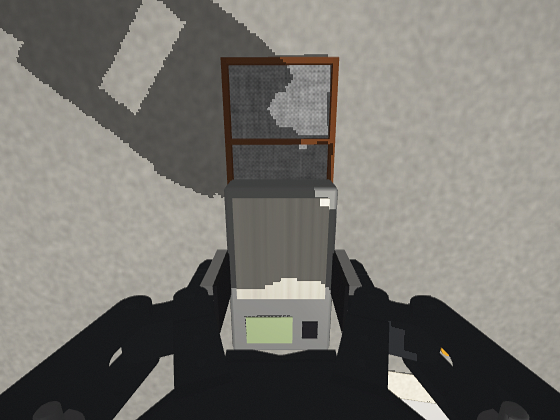

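The scale is held level over the long compartment; the tray rim's far corners are (222,58) and (338,58) and the divider is at row 142.

```bash
python3 - <<'E'
from h import *
im,C=load("w8")
print(plane(C,[(221,58),(338,58),(280,58),(280,142)],10).round(1))
zt=107.5-27+20
print("scale top far edge",plane(C,[(231,196),(335,196)],zt).round(1),"low edge display",plane(C,[(232,349),(330,349)],zt).round(1))
E
```

```text
[[ 409.1  -88.5   10. ]
 [ 487.8  -90.    10. ]
 [ 448.8  -89.3   10. ]
 [ 447.7 -144.6   10. ]]
scale top far edge [[ 425.5 -161.4  100.5]
 [ 472.5 -162.2  100.5]] low edge display [[ 420.5 -245.4  100.5]
 [ 472.7 -246.3  100.5]]
```

Converted, 1 mm is 0.04, 25 mm is 1.

```bash
echo '0.04 0 1 0;0 0 1 0;0 0 0.6 0;0 0 0.2 0;0 0 0 0;0 0 0 0;0 0 0 0' | python3 drive.py
python3 -c "
from h import *
go(447,-200,30,1.555)"
```

```text
time_s: 22.58
tcp_pos: [448.9, -200.3, 40.0]
tcp_rot: [3.14, 0.001, 1.556]
force: [-0.2, -0.2, -0.5]
grip_width: 0.582
grip_force: 74.0
tool shift [ 0.2 -1.9 10. ] turn 0.001 t 22.5833
```

Converted, 4 mm is 0.16, -2 mm is -0.08.

```bash
echo '0 -0.08 0.16 0;0 0 0.16 0;0 0 0 0;0 0 0 0;0 0 0 0' | python3 drive.py
echo '0 0 0.04 0;0 0 0 0;0 0 0 0' | python3 drive.py
```

```text
time_s: 23.0
tcp_pos: [445.6, -199.9, 30.9]
tcp_rot: [3.141, 0.0, 1.555]
force: [-0.2, 0.7, -0.7]
grip_width: 0.585
grip_force: 74.1
time_s: 23.25
tcp_pos: [445.8, -200.1, 30.3]
tcp_rot: [3.141, 0.0, 1.555]
force: [-1.6, 0.2, 2.9]
grip_width: 0.584
grip_force: 74.6
```

Converted, -40 mm is -1.6, -30 mm is -1.2.

```bash
echo '0 0 0 0;0 0 0 0;0 0 0 0;0 0 0 0' | python3 drive.py 0.75
echo '0 0 -0.4 0;0 0 -1.2 0;0 0 -1.6 0;0 0 -1.2 0;0 0 -0.8 0;0 0 0 0;0 0 0 0' | python3 drive.py
python3 look.py w9
python3 -c "
from h import *
go(578,-365,160,1.555)"
```

```text
time_s: 23.58
tcp_pos: [445.6, -199.9, 29.7]
tcp_rot: [3.141, 0.0, 1.555]
force: [-0.0, 0.3, 0.3]
grip_width: 0.747
grip_force: 0.0
time_s: 24.17
tcp_pos: [446.4, -200.4, 161.9]
tcp_rot: [3.138, 0.002, 1.555]
force: [0.8, 0.4, -0.9]
grip_width: 0.758
grip_force: 0.0
tool shift [-1.632e+02  1.352e+02  1.000e-01] turn -0.0 t 24.2167
```

View pics/w9.png

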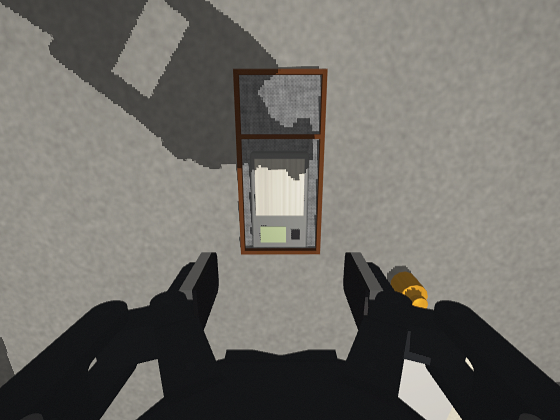

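```bash
python3 - <<'E'
from h import *
im,C=load("w9")
print("scale top",plane(C,[(281,157),(281,247)],23).round(1),"x",plane(C,[(252,200),(310,200)],23).round(1),"rim",plane(C,[(281,70),(281,254),(281,249)],10).round(1))
E
echo '-1.36 1.12 0 0;-1.36 1.12 0 0;-1.36 1.12 0 0;-1.36 1.12 0 0;-1.08 0.92 0 0;0 0 0 0;0 0 0 0;0 0 0 0' | python3 drive.py 0.7
python3 look.py w10
```

```text
scale top [[ 447.9 -160.8   23. ]
 [ 446.5 -246.2   23. ]] x [[ 420.9 -199.2   23. ]
 [ 473.6 -200.2   23. ]] rim [[ 449.1  -89.5   10. ]
 [ 446.3 -259.8   10. ]
 [ 446.4 -254.3   10. ]]
time_s: 24.88
tcp_pos: [570.8, -356.4, 157.1]
tcp_rot: [-3.138, -0.003, 1.555]
force: [-0.5, 0.9, 0.2]
grip_width: 0.699
grip_force: 0.0
```

View pics/w10.png

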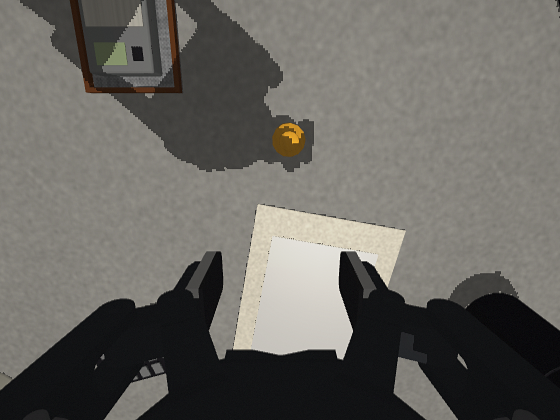

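The scale is well inside its compartment with about 10 mm of gap all round. The large weight is at (289,140).

```bash
python3 - <<'E'
from h import *
im,C=load("w10");hsv=cv2.cvtColor(im,cv2.COLOR_BGR2HSV)
k=blob(hsv[...,1]>130,(265,112,318,168));c=cv2.minEnclosingCircle(k);print(c,plane(C,c[0],28).round(1),plane(C,c[0],14).round(1))
p=plane(C,c[0],24)[0];go(p[0],p[1],60,1.555)
E
```

```text
((288.209716796875, 139.4122772216797), 17.01535415649414) [[ 577.5 -300.6   28. ]] [[ 577.8 -301.5   14. ]]
tool shift [55.1  6.2 98. ] turn 0.0 t 24.9333
```

```bash
echo '1.12 0.12 0 0;1.08 0.12 0 0;0 0 1.4 0;0 0 1.4 0;0 0 1.12 0;0 0 0 0;0 0 0 0;0 0 0 0' | python3 drive.py
python3 -c "
from h import *
go(577.6,-301,26,1.555)"
```

```text
time_s: 25.6
tcp_pos: [579.5, -302.7, 63.8]
tcp_rot: [3.14, 0.001, 1.555]
force: [-0.4, -0.5, 0.9]
grip_width: 0.699
grip_force: 0.0
tool shift [ 1.8 -2.  37.8] turn 0.0 t 25.6
```

Careful with the scale: shifts go in units of 25 mm and turns go in units of 0.25 rad. That gives: 20 mm is 0.8, -2 mm is -0.08.

```bash
echo '0.08 -0.08 0.8 0;0 0 0.52 0;0 0 0.16 0;0 0 0 0;0 0 0 0' | python3 drive.py
echo '0 0 0 0;0 0 0 0;0 0 0 0;0 0 0 0;0 0 0 0;0 0 0 0;0 0 0 0' | python3 drive.py 0.1 60
echo '0 0 -0.4 0;0 0 -1.4 0;0 0 -1.4 0;0 0 0 0;0 0 0 0' | python3 drive.py
python3 -c "
from h import *
y=-0.016
c=np.array([447.5,-174.3])+57*np.array([-np.sin(y),np.cos(y)])
print(c);go(*c,110,1.555)"
```

```text
time_s: 26.02
tcp_pos: [577.3, -300.9, 25.5]
tcp_rot: [3.141, 0.0, 1.555]
force: [0.2, -0.7, 0.4]
grip_width: 0.701
grip_force: 0.0
time_s: 26.6
tcp_pos: [577.8, -301.1, 26.0]
tcp_rot: [3.14, 0.001, 1.555]
force: [-0.3, 0.8, 4.5]
grip_width: 0.295
grip_force: 59.8
time_s: 27.02
tcp_pos: [577.9, -301.3, 107.3]
tcp_rot: [3.138, 0.003, 1.555]
force: [-1.1, 0.1, -2.9]
grip_width: 0.301
grip_force: 59.6
[ 448.41196109 -117.30729584]
tool shift [ 181.9 -132.4   -3.6] turn -0.0 t 27.0167
```

Converted, 33 mm is 1.32, -24 mm is -0.96.

```bash
echo '1.32 -0.96 0 0;1.32 -0.96 0 0;1.32 -0.96 0 0;1.32 -0.96 0 0;1.32 -0.96 0 0;0.68 -0.48 0 0;0 0 0 0;0 0 0 0;0 0 0 0' | python3 drive.py
python3 -c "
from h import *
go(448.4,-117.3,29.5,1.555)"
```

```text
time_s: 27.77
tcp_pos: [447.6, -116.6, 104.0]
tcp_rot: [-3.141, -0.0, 1.555]
force: [0.7, 0.1, -2.3]
grip_width: 0.299
grip_force: 59.8
tool shift [-0.7  0.9 74.5] turn -0.0 t 27.7667
```

Converted, 30 mm is 1.2, 25 mm is 1.

```bash
echo '0 0 1.2 0;0 0 1 0;0 0 0.52 0;0 0 0 0;0 0 0 0;0 0 0 0' | python3 drive.py
python3 -c "
from h import *
go(448.4,-117.3,29.5,1.555)"
```

```text
time_s: 28.27
tcp_pos: [449.0, -117.6, 37.5]
tcp_rot: [3.14, 0.001, 1.554]
force: [0.4, 0.7, -1.8]
grip_width: 0.301
grip_force: 59.8
tool shift [ 0.3 -0.7  8. ] turn -0.001 t 28.2667
```

```bash
echo '0 0 0.16 0;0 0 0.12 0;0 0 0.04 0;0 0 0 0;0 0 0 0;0 0 0 0' | python3 drive.py
echo '0 0 0 0;0 0 0 0' | python3 drive.py
```

```text
time_s: 28.77
tcp_pos: [448.1, -116.6, 29.0]
tcp_rot: [3.141, 0.0, 1.555]
force: [-0.1, -0.4, -1.5]
grip_width: 0.302
grip_force: 59.9
time_s: 28.93
tcp_pos: [448.1, -116.6, 29.0]
tcp_rot: [3.141, 0.0, 1.555]
force: [0.4, 0.2, -1.6]
grip_width: 0.303
grip_force: 59.9
```

Converted, 1 mm is 0.04.

```bash
echo '0 0 0.04 0;0 0 0 0;0 0 0 0' | python3 drive.py
echo '0 0 0 0;0 0 0 0;0 0 0 0;0 0 0 0' | python3 drive.py 0.5
echo '0 0 -0.4 0;0 0 -1.2 0;0 0 -1.6 0;0 0 -1.6 0;0 0 -1.6 0;-1.2 0.8 0 0;-1.2 0.8 0 0;0 0 0 0;0 0 0 0;0 0 0 0' | python3 drive.py
python3 - <<'E'
from h import *
a=arm.camera("wrist")[:,:,::-1];b=arm.camera("top")[:,:,::-1]
cv2.imwrite("pics/end.png",np.vstack([cv2.resize(a,(400,300)),cv2.resize(b[140:310,130:460],(400,206*1))]))
cv2.imwrite("pics/end.png",np.hstack([cv2.resize(a,(400,300)),cv2.resize(b[130:310,130:400],(400,300))]))
E
```

```text
time_s: 29.18
tcp_pos: [448.2, -116.6, 29.0]
tcp_rot: [-3.141, -0.0, 1.555]
force: [-3.0, 1.3, 7.3]
grip_width: 0.298
grip_force: 60.9
time_s: 29.52
tcp_pos: [447.9, -116.5, 27.7]
tcp_rot: [3.141, 0.0, 1.555]
force: [-0.2, 0.3, -0.4]
grip_width: 0.504
grip_force: 0.0
time_s: 30.35
tcp_pos: [486.2, -176.6, 187.3]
tcp_rot: [-3.14, -0.001, 1.554]
force: [0.2, -0.4, -0.3]
grip_width: 0.499
grip_force: 0.0
```

View pics/end.png

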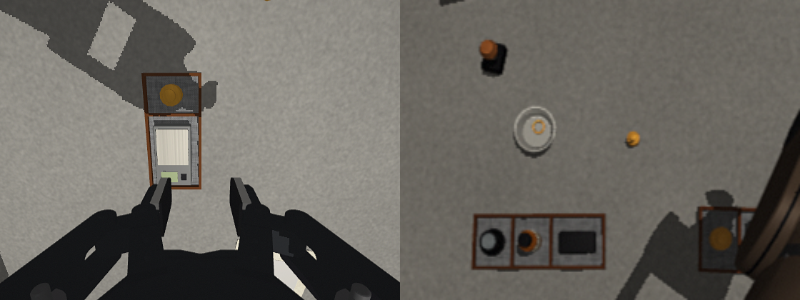

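The left half (wrist view) shows the large weight at (171,95) and the scale at (173,150), each in its compartment. The right half (top view) shows the testing kit filled, with the stamp, dish and small weight undisturbed.

```bash
python3 -c "
from bench import arm
print(arm.close_job())"
```

```text
the job is handed in; nothing more can be done
None
```

Both kits are made up and the job is handed in at about 30 s of the 106 s allowed: every piece sits in its compartment in the last pictures, in the order you asked, and the small weight, stamp and dish were left untouched.

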